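# Stow the oilstone in the honing machine's tray

### The job

Lay the dark grey oilstone in the steel tray, then put the tray away by its wooden knob in the bay under the green honing machine: put its nose in at the mouth, feel for the hidden straight guide on the side away from the robot, lay the tray's side against it and slide it in along that guide until it meets the buffer and its front wall is level with the mouth. Go gently, so that nothing is dropped or rammed, let go, and leave everything else as it is.

Things in the scene. Friction and masses are not known exactly. Their poses are not given: they have to be found in the camera images.
- honer: green honing machine, fixed; low base 190 mm wide (its x), 200 mm deep (its y), 75 mm tall; motor and leather wheel on top (to 190 mm, at least 85 mm back from the front). Origin: middle of the bay's mouth at bench level, in the front face. +y points straight into the bay, +z up, +x to the mouth's side away from the robot. More than 25 N from the tray may damage it or its guides
- bay_mouth (a point): middle of the bay's mouth, 178 mm wide, 45 mm high; axes as the machine's. No floor: the tray slides on the bench. Hidden inside, from 10 mm behind the mouth, stand two upright guides, set by hand to an unknown place: the tray's centreline when home lies 1 to 17 mm to the +x of this point. The far (+x) guide is straight, rigid and parallel to y, 51.5 mm to the +x of that centreline
- bay_step (a point): 70 mm straight in from the mouth (middle of the machine's width): up to here the near (-x) guide stands 80 mm from the tray's home centreline, leaving room sideways; here it steps in squarely to 51.5 mm, so the pocket beyond is only 3 mm wider than the tray and is entered by sliding along the far guide
- bay_back (a point): 140 mm straight in from the mouth: face of a rubber buffer that the tray's nose meets when home; pushed with about 5 N it gives, for 10 mm at most, and stays about where it was pushed
- tray: open steel tray, loose, about 0.35 kg: pan 100 mm wide (x), 140 mm long (y), 28 mm high, walls and floor 3 mm; origin under the middle of the pan. +y is its nose, which goes into the bay first. From the front wall (y = -70 mm) a flat tongue 30 mm wide carries a square upright wooden knob, 24 x 24 mm, from 10 to 46 mm above the bench, at y = -125 mm
- tray_knob (a point): on the knob's axis, 34 mm above the bench, 125 mm in front of the tray's middle; axes as the tray's
- tray_front (a point): foot of the tray's front wall, middle (outer face, y = -70 mm of the tray); it is level with the mouth when the tray is home
- tray_nose (a point): foot of the tray's nose, middle (outer face, y = +70 mm of the tray). Dragging the tray with the stone over the bench takes about 2 to 5 N by itself
- oilstone: dark grey oilstone, loose, 90 mm long (its x), 30 mm wide (its y), 20 mm high, about 0.13 kg, origin at the middle of its underside
- strop: leather-faced strop block, pale wood below and brown leather above, 90 x 30 x 20 mm, origin at the middle of its underside; a bystander much like the oilstone in shape
- gouge_a: carving gouge with a brown wooden handle, 28 mm thick, 220 mm long, origin near its middle at bench level; bystander
- gouge_b: carving gouge with a dark handle, same size; bystander
- mallet: round wooden carver's mallet standing on its head, 84 mm across, 210 mm tall, origin under its middle; bystander
- statuette: small white statuette, 56 mm across, 148 mm tall, origin under its middle; bystander
- oil_can: red oil can with a pointed top, 52 mm across, 110 mm tall, origin under its middle; bystander
- wax_pot: blue lidded ceramic pot, 70 mm across, 60 mm tall, origin under its middle; bystander

How it is judged:
On the way, in this order (a step that is already met when the one before it is completed fails the run):
1. the oilstone lies in the tray, let go (x of oilstone in the frame of tray between -0.047 and 0.047 m and y of oilstone in the frame of tray between -0.067 and 0.067 m and z of oilstone in the frame of tray between -0.002 and 0.012 m and contact force between oilstone and the fingers below 0.1 N and linear speed of oilstone below 0.02 m/s), for 0.3 s.
2. with its nose inside the bay, the tray is laid against a guide (y of tray_nose in the frame of honer between 0.012 and 0.12 m and contact force between tray and honer above 0.5 N), for 0.15 s.
3. the tray is fully home (y of tray_front in the frame of honer between -0.003 and 0.011 m and angle between the y axis of tray and the y axis of honer, either way round below 0.04 rad and x of tray_nose in the frame of honer between -0.006 and 0.024 m and angle between tray's own z axis and vertical below 0.05 rad), for 0.2 s.
At the end, for the whole second after the job is handed in: The tray is in the bay and at rest, let go, its front wall level with the mouth (no more than 3 mm proud, no more than 11 mm deep) and square to the bay within 0.04 rad, and the oilstone lies flat inside the tray (all of step 3 and x of oilstone in the frame of tray between -0.047 and 0.047 m and y of oilstone in the frame of tray between -0.067 and 0.067 m and z of oilstone in the frame of tray between -0.002 and 0.012 m and linear speed of each of tray, oilstone below 0.01 m/s and contact force between tray and the fingers below 0.1 N); the robot touches nothing.
It fails at once if the tray presses on the machine or its guides with more than 25 N (contact force between tray and honer above 25 N).
It fails at once if the oilstone is dropped or thrown into the tray (faster than 0.7 m/s there) (x of oilstone in the frame of tray between -0.047 and 0.047 m and y of oilstone in the frame of tray between -0.067 and 0.067 m and z of oilstone in the frame of tray below 0.06 m and linear speed of oilstone above 0.7 m/s).
It fails at once if a bystander is moved more than 30 mm (distance of any of strop, gouge_a, gouge_b, mallet, statuette, oil_can, wax_pot from where it was at the start of the episode above 0.03 m).
It also fails if it takes over 72 s, if anything falls off the work surface, if the arm or the gripper's body presses on something with over 40 N, if the wrist force passes 120 N, or if a joint passes its speed limit or range.

### The arm

A 6-joint arm with a two-finger parallel gripper is mounted at the origin on the work surface. World frame = base frame: x ahead of the robot, y to its left, z up, the work surface at z = 0. Lengths are in m, angles in rad, forces in N, time in s.
With the tool pointing down it reaches from about 0.25 to 0.725 m from the base axis. Payload 4 kg.
Tool frame: the origin (TCP) lies at the very end of the fingers, on their centre line; the grasp point (between the pads) lies behind it (tcp_to_grasp is the z of the grasp point in the tool frame, in m); z points along the fingers, y is the line along which they close (so a half turn about z gives the same grasp; the last joint's range is limited). The gripper opens to 85 mm and grips with 20 to 120 N. Pads are 22 mm wide; open, the fingers measure 114 mm over their backs; the gripper's body (76 mm by 85 mm) begins 54 mm behind the grasp point. The pads swing forward as they close: fully open they stand 13 mm farther back than shut.
Start: joints at [-1.277, 0.241, 0.005, 1.335, 0, 1.571], TCP at [0.145, -0.479, 0.231] pointing down, gripper open.
Joint ranges: [-2.72, 2.72], [-1.05, 1.87], [-1.09, 1.28], [-1.99, 2.15], [-1.42, 1.44], [-3.14, 3.14]. Speed limits (rad/s): [2.79, 2.79, 3.14, 3.14, 3.14, 3.14].

### API

Orientations are given as a unit quaternion [x, y, z, w].
In Python, from workcell import get_obs, grab_frame, job_done, tcp_to_grasp gives the robot as it stands.
- The arm moves only by the tool jog_arm, never from a script. Its argument "targets" is a list of rows, each a list of 5 numbers: the opening, from 0 (shut) to 1 (fully open), then the shift along the world's x, y, z in cm, then the turn about the world's z in degrees. In form: [[hand, tx, ty, tz, roll], ...]. A call has 1 to 8 rows; each row shifts and turns the commanded pose from where the row before left it; what a row does not reach is not made up. A row lasts 1/10 s, in which the tool goes at most 50 mm and 8.59 degrees, less where a joint would pass 70% of its speed; a pose out of reach is approached as far as the arm can. A call is refused whole if a number of a shift passes 5 or a number of a turn 8.59, either way. A call with a gripper value outside its range is refused whole. The fingers move at their own pace and stop on an object; the grip force is fixed at half the most. Time passes only in rows, so rows that do not move let the fingers close. It gives the time, the measured TCP pose, the force, the opening and the grip force at its end, in the units of the state.
- get_obs(): the state, without advancing time (a new reading comes with each control period).
- grab_frame(name): name is "side" or "top"; returns a dict with "img" (400x640x3 uint8, red, green, blue), "depth" (400x640 float32, m along the optical axis (not along the pixel's ray), 0 where there is no reading), "K" (3x3 intrinsics, pixels), "k1" (the pictures are not rectified: a ray, as slopes to the right and down, at radius r is drawn at 1 + k1 r^2 times it, then the intrinsics apply), "extrinsics" (4x4, takes a point from camera to world coordinates). Camera axes: x right, y down, z forward; pixel columns grow to the right and rows downward; lengths in m; the calibration is good to about 2 mm. A picture is of the moment at which its call begins.
- job_done(): hands the job in; it is judged then, once.
The state is a dict: "clock": time; "qpos": joint angles; "joint_velocities": joint speeds; "tau": joint torques, N m; "eef_pos": TCP position; "ee_rot": TCP orientation; "force": force on the tool from outside, world axes, zero at the start; "wrist_torque": the same for the moment, N m; "finger_gap": finger opening in m; "gripper_force": force on a finger pad.
Only numpy, scipy, OpenCV 4.12 (cv2) and the standard library are available. Lean on these libraries where they do the work, as an engineer would, in place of code of your own. Each camera call takes 0.05 s, during which the arm holds its last target. There are 200 camera calls.

## Working session

There is one attempt and no reset: what is moved stays moved. The work goes in short steps, Python scripts to look and compute and a tool call to move; the robot and the scene stay as the last step left them, time stands still between calls to the robot, and variables do not carry over. Pictures are saved under pics/ and viewed, at most 10 in all, crops included, and the job is handed in when it is done.

Besides the shell and the picture viewer there is one more tool, called after "Call:" as name(argument=value, ...), one argument or row to a line, values as JSON. jog_arm: Moves the arm, as the interface text tells. Its arguments: {"type":"object","properties":{"targets":{"type":"array","items":{"type":"array","items":{"type":"number"}}}},"required":["targets"]}

```bash
mkdir -p pics
cat > h.py <<'E'
import numpy as np, cv2
from workcell import *
def cloud(f):
    K=f["K"];k1=f["k1"];T=f["extrinsics"];h,w=f["depth"].shape
    u,v=np.meshgrid(np.arange(w),np.arange(h))
    p=cv2.undistortPoints(np.stack([u,v],-1).reshape(-1,1,2).astype(np.float64),K,np.array([k1,0,0,0.])).reshape(h,w,2)
    d=f["depth"]
    P=np.stack([p[...,0]*d,p[...,1]*d,d],-1)@T[:3,:3].T+T[:3,3]
    P[d==0]=np.nan
    return P
def save(f,n): cv2.imwrite("pics/"+n,f["img"][...,::-1])
E
python3 - <<'E'
from h import *
for n in("top","side"):
    f=grab_frame(n);save(f,n+"1.png");np.savez(n+"1.npz",**f);print(n,f["extrinsics"].round(3).tolist(),f["k1"],f["K"].tolist())
print(get_obs(),tcp_to_grasp)
E
```

```text
top [[-0.044, -0.975, 0.217, 0.331], [-0.999, 0.044, -0.007, 0.017], [-0.003, -0.217, -0.976, 1.181], [0.0, 0.0, 0.0, 1.0]] -0.0718644601443147 [[419.73973492297205, 0.0, 317.26757638137803], [0.0, 419.73973492297205, 199.2979900821229], [0.0, 0.0, 1.0]]
side [[-0.874, -0.376, 0.309, 0.173], [-0.486, 0.67, -0.561, 0.752], [0.004, -0.641, -0.768, 1.085], [0.0, 0.0, 0.0, 1.0]] -0.030887089821612188 [[484.0848264431322, 0.0, 314.0016804090792], [0.0, 484.0848264431322, 209.3475014119009], [0.0, 0.0, 1.0]]
{'clock': 0.1, 'qpos': array([-1.27701020e+00,  2.41350039e-01,  3.88773002e-03,  1.33518820e+00,
        5.60895982e-06,  1.57078516e+00]), 'joint_velocities': array([ 0.00153648, -0.00131264,  0.0032496 ,  0.00055223, -0.00089493,
       -0.00041739]), 'tau': array([-9.13021559e-04, -3.73138547e+01,  2.53010398e+01,  1.08791786e-02,
        2.96559347e-05, -7.70425771e-06]), 'eef_pos': array([ 0.14463233, -0.47805312,  0.23050676]), 'ee_rot': array([ 9.89229358e-01,  1.46370824e-01, -1.32914594e-04, -9.17517859e-04]), 'force': array([-0.06192381, -0.17896548, -0.41501467]), 'wrist_torque': array([0.01151074, 0.02990705, 0.00799678]), 'gripper_force': 0.0, 'finger_gap': 0.08536870498789503} -0.0187
```

View pics/top1.png

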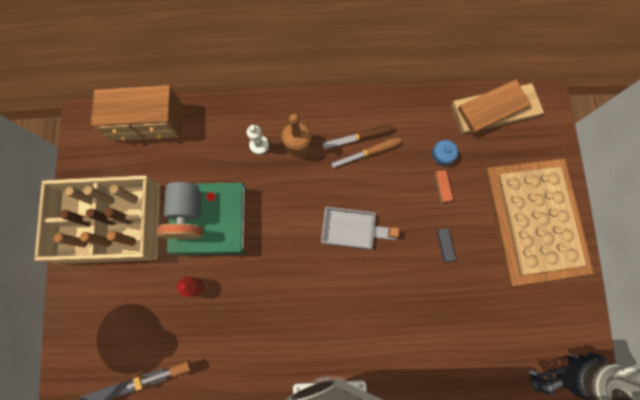

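View pics/side1.png

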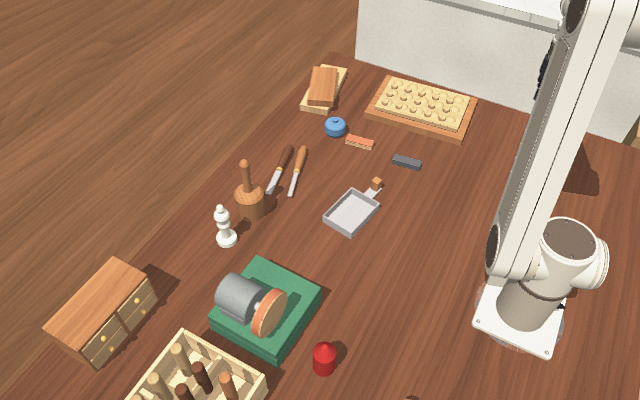

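The pictures show the honer near top pixel (205,218) with its mouth to the right, the tray at (350,228) with its knob at (395,233), the oilstone at (447,245) and the strop at (444,186). Next I'll measure these.

```bash
cat > meas.py <<'E'
from h import *
def rect(P,m):
    m=cv2.morphologyEx(m.astype(np.uint8),cv2.MORPH_OPEN,np.ones((2,2)))
    n,l,s,c=cv2.connectedComponentsWithStats(m); i=1+np.argmax(s[1:,4]); q=P[l==i]
    (c,s,a)=cv2.minAreaRect((q[:,:2]*1000).astype(np.float32)); return np.round(c,1),np.round(s,1),round(a,1),len(q),q[:,2].mean().round(4)
def run(f,name,kc=None):
    P=cloud(f);hsv=cv2.cvtColor(f["img"],cv2.COLOR_RGB2HSV).astype(int);H,S,V=hsv[...,0],hsv[...,1],hsv[...,2]
    x,y,z=P[...,0],P[...,1],P[...,2]
    box=lambda a,b,c,d:(x>a)&(x<b)&(y>c)&(y<d)
    fl=box(.25,.7,-.5,.6)&(abs(z)<.006);print(name,"floor z",np.median(z[fl]).round(4))
    print(" green top",rect(P,(H>60)&(H<90)&(S>100)&(z>.068)&(z<.082)))
    g=box(.1,.7,-.5,.2)
    print(" tray",rect(P,g&(S<60)&(V>100)&(z<.04)&(y<.05)&(y>-.2)))
    print(" knob",rect(P,box(.2,.5,-.3,-.05)&(z>.036)&(z<.055)))
    print(" stone",rect(P,box(.15,.42,-.45,-.2)&(z>.012)&(z<.03)))
    return P,H,S,V
E
python3 - <<'E'
from meas import *
for n in("top","side"): run(dict(np.load(n+"1.npz")),n)
E
```

```text
top floor z -0.0
 green top (array([nan, nan]), array([0., 0.]), 0.0, 2664, np.float64(nan))
 tray (array([473.6, -86.1]), array([197. ,  94.1]), 62.5, 2021, np.float64(nan))
 knob (array([ 481.1, -204.4]), array([23.8, 35. ]), 9.5, 81, np.float64(0.0387))
 stone (array([ 406.8, -355.1]), array([20.9, 37.8]), 1.3, 86, np.float64(nan))
side floor z 0.0014Traceback (most recent call last):
  File "<stdin>", line 2, in <module>
  File "meas.py", line 11, in run
    print(" green top",rect(P,(H>60)&(H<90)&(S>100)&(z>.068)&(z<.082)))
                       ~~~~^^^^^^^^^^^^^^^^^^^^^^^^^^^^^^^^^^^^^^^^^^^
  File "meas.py", line 4, in rect
    n,l,s,c=cv2.connectedComponentsWithStats(m); i=1+np.argmax(s[1:,4]); q=P[l==i]
                                                     ~~~~~~~~~^^^^^^^^^
    return _wrapfunc(a, 'argmax', axis=axis, out=out, **kwds)
    return bound(*args, **kwds)
ValueError: attempt to get argmax of an empty sequence
```

```bash
cat > meas.py <<'E'
from h import *
def plane(f,uv,z):
    T=f["extrinsics"];p=cv2.undistortPoints(np.asarray(uv,np.float64).reshape(-1,1,2),f["K"],np.array([f["k1"],0,0,0.])).reshape(-1,2)
    d=np.c_[p,np.ones(len(p))]@T[:3,:3].T
    return (T[:3,3]+d*((z-T[2,3])/d[:,2])[:,None])[:,:2]*1000
def chan(f): return [c.astype(int) for c in cv2.split(cv2.cvtColor(f["img"],cv2.COLOR_RGB2HSV))]
def blob(f,m,roi,z):
    u0,v0,u1,v1=roi;k=np.zeros(m.shape,np.uint8);k[v0:v1,u0:u1]=m[v0:v1,u0:u1]
    n,l,s,c=cv2.connectedComponentsWithStats(k);i=1+np.argmax(s[1:,4]);v,u=np.nonzero(l==i)
    c=np.concatenate([np.c_[u+a,v+b] for a in(-.5,.5) for b in(-.5,.5)])
    P=plane(f,c,z);r=cv2.minAreaRect(P.astype(np.float32))
    return np.round(r[0],1),np.round(r[1],1),round(r[2],1),"mean",P.mean(0).round(1),s[i]
E
python3 - <<'E'
from meas import *
for n,R in(("top",dict(g=(150,170,260,270),t=(310,195,385,260),k=(380,222,410,245),s=(430,220,465,270))),("side",dict(g=(195,245,330,370),t=(310,180,385,245),k=(362,172,390,196),s=(385,150,430,175)))):
    f=dict(np.load(n+"1.npz"));P=cloud(f);H,S,V=chan(f);z=P[...,2]
    print(n)
    gm=(H>55)&(H<95)&(S>90)
    if n=="top": print("top S,V samples",[(p,H[p],S[p],V[p],P[p].round(3).tolist()) for p in[(245,447),(228,350),(232,395),(230,375),(250,230),(200,235),(230,420)]])
    print("green",blob(f,gm&(abs(z-.075)<.012),R["g"],.075))
    print("tray",blob(f,(S<70),R["t"],.028))
    print("knob",blob(f,(abs(z-.046)<.012),R["k"],.046))
    print("stone",blob(f,(S<100)&(z>.008),R["s"],.02),blob(f,(S<90),R["s"],.02))
E
```

```text
top
top S,V samples [((245, 447), np.int64(0), np.int64(3), np.int64(94), [0.442, -0.347, 0.018]), ((228, 350), np.int64(12), np.int64(20), np.int64(187), [0.506, -0.081, -0.002]), ((232, 395), np.int64(13), np.int64(161), np.int64(196), [0.482, -0.199, 0.048]), ((230, 375), np.int64(15), np.int64(19), np.int64(131), [0.495, -0.15, 0.01]), ((250, 230), np.int64(72), np.int64(108), np.int64(123), [0.45, 0.245, 0.074]), ((200, 235), np.int64(72), np.int64(110), np.int64(123), [0.584, 0.231, 0.077]), ((230, 420), np.int64(11), np.int64(158), np.int64(103), [0.49, -0.28, 0.001])]
green (array([540. , 305.4]), array([188.9, 188.6]), 87.7, 'mean', array([529. , 277.8]), array([ 172,  184,   70,   69, 2934], dtype=int32))
tray (array([500.9, -88.2]), array([176.5, 107.6]), 80.2, 'mean', array([501.7, -78.8]), array([ 321,  207,   64,   42, 2050], dtype=int32))
knob (array([ 481.3, -195. ]), array([27.4, 27.7]), 85.2, 'mean', array([ 481.8, -196.2]), array([389, 228,  10,  10,  84], dtype=int32))
stone (array([ 442.8, -343.8]), array([91.4, 38.4]), 7.6, 'mean', array([ 442.6, -343.9]), array
[... 169 characters left out ...]
32))
side
green (array([541.9, 317.3]), array([205.2, 192.5]), 88.9, 'mean', array([527.9, 307. ]), array([ 208,  255,  112,  101, 2688], dtype=int32))
tray (array([498.9, -90.9]), array([216.7, 116.7]), 81.1, 'mean', array([501.2, -67.5]), array([ 322,  187,   60,   52, 1778], dtype=int32))
knob (array([ 484.5, -189.6]), array([39.1, 31.9]), 80.4, 'mean', array([ 484.6, -189.9]), array([371, 176,  11,  11,  76], dtype=int32))
stone (array([ 444.4, -337.7]), array([94.6, 51.3]), 7.1, 'mean', array([ 444. , -338.9]), array([391, 154,  31,  16, 279], dtype=int32)) (array([ 443.4, -337.4]), array([96.5, 55.2]), 6.6, 'mean', array([ 442.6, -337.1]), array([392, 153,  31,  18, 327], dtype=int32))
```

Run:
```python
from meas import *
def fit(P):
    vx,vy,x,y=cv2.fitLine(P.astype(np.float32),cv2.DIST_HUBER,0,.01,.01).ravel();return (x.round(1),y.round(1)),np.degrees(np.arctan2(vy,vx)).round(2)
f=dict(np.load("top1.npz"));H,S,V=chan(f)
m=(S<70).astype(np.uint8);k=np.zeros_like(m);k[195:260,310:385]=m[195:260,310:385]
k=cv2.morphologyEx(k,cv2.MORPH_CLOSE,np.ones((5,5)));k=cv2.morphologyEx(k,cv2.MORPH_OPEN,np.ones((25,25)))
print("pan",blob(f,k>0,(310,195,385,260),.028))
z=cloud(f)[...,2]
gm=((H>55)&(H<95)&(S>60))
# front edge rows 190..245: last green column ; near edge: last green row per col
e=[(np.nonzero(gm[v,200:262])[0].max()+200.5,v) for v in range(190,250)]
print([int(a) for a,b in e])
print("front",fit(plane(f,e,.075)))
e=[(u,np.nonzero(gm[225:270,u])[0].max()+225.5) for u in range(185,240)]
print([int(b) for a,b in e]);print("near z.075",fit(plane(f,e,.075)), "z0",fit(plane(f,e,0)))
e=[(u,np.nonzero(gm[170:215,u])[0].min()+169.5) for u in range(210,240)]
print([int(b) for a,b in e]);print("far",fit(plane(f,e,.075)))
f=dict(np.load("side1.npz"));H,S,V=chan(f);gm=((H>55)&(H<95)&(S>60))
pts=np.argwhere(gm[240:372,195:330])[:,::-1]+[195,240]
hull=cv2.convexHull(pts.astype(np.int32)).reshape(-1,2)
a=cv2.approxPolyDP(hull.reshape(-1,1,2),4,True).reshape(-1,2)
for p in a: print(p,plane(f,[p],.075).round(0),plane(f,[p],0).round(0))
```

```text
pan (array([503.3, -76.5]), array([142.6, 106.5]), 87.3, 'mean', array([503.1, -75.3]), array([ 324,  209,   51,   38, 1827], dtype=int32))
[241, 241, 241, 241, 241, 241, 241, 241, 241, 241, 241, 241, 241, 241, 241, 241, 241, 241, 241, 241, 241, 241, 241, 241, 241, 241, 241, 241, 241, 241, 241, 241, 241, 241, 241, 241, 241, 241, 241, 240, 240, 241, 240, 240, 240, 240, 240, 240, 240, 240, 240, 240, 240, 240, 240, 240, 240, 240, 240, 241]
front ((np.float32(519.1), np.float32(215.4)), np.float32(-1.62))
[253, 253, 253, 253, 253, 253, 253, 253, 253, 253, 253, 253, 253, 253, 253, 253, 253, 253, 253, 253, 253, 253, 253, 253, 253, 253, 253, 253, 253, 253, 253, 253, 253, 253, 253, 253, 253, 253, 253, 253, 253, 253, 253, 253, 253, 253, 253, 253, 253, 253, 253, 253, 253, 253, 253]
near z.075 ((np.float32(442.5), np.float32(293.3)), np.float32(87.7)) z0 ((np.float32(450.1), np.float32(312.1)), np.float32(87.7))
[183, 183, 183, 183, 183, 182, 182, 182, 182, 182, 182, 182, 182, 182, 182, 182, 182, 182, 182, 182, 182, 182, 182, 182, 182, 182, 182, 182, 182, 182]
far ((np.float32(634.2), np.float32(245.3)), np.float32(87.33))
[320 287] [[448. 219.]] [[469. 179.]]
[319 303] [[430. 258.]] [[449. 221.]]
[277 367] [[434. 437.]] [[453. 414.]]
[215 331] [[600. 435.]] [[631. 411.]]
[208 314] [[639. 408.]] [[674. 383.]]
[256 255] [[633. 216.]] [[667. 177.]]
```

Run:
```python
from h import *
f=dict(np.load("side1.npz"));i=f["img"][...,::-1]
a=cv2.resize(i[240:370,200:340],None,fx=4,fy=4);cv2.imwrite("pics/c1.png",a)
```

```text
(no output)
```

View pics/c1.png

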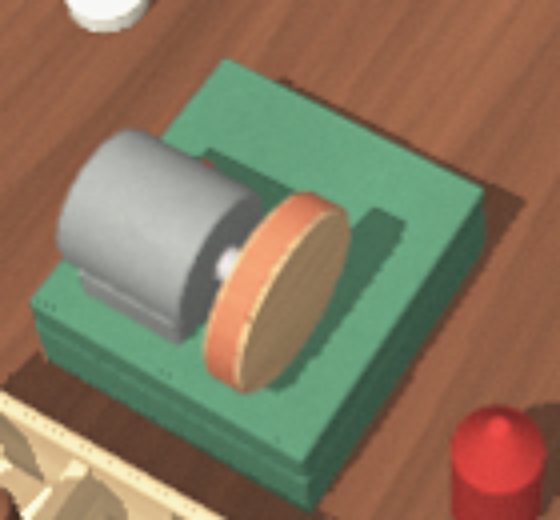

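The crop shows only the honer's top and its robot-side flank; its front edge gives a mouth at about (536, 215) mm and a yaw of about -2°. The tray sits at about (502,-76) mm with a yaw of -9.5°. The stone is at (442.5,-342) mm, with its long axis at 7.5°. I'll move over the stone.

Call:
jog_arm(
  targets=[
    [1,4.25,1.95,-1.2,-1.35],
    [1,4.25,1.95,-1.2,-1.35],
    [1,4.25,1.95,-1.2,-1.35],
    [1,4.25,1.95,-1.2,-1.35],
    [1,4.25,1.95,-1.2,-1.35],
    [1,4.25,1.95,-1.2,-1.35],
    [1,4.25,1.95,-1.2,-1.35],
    [1,0,0,0,0],
  ],
)

```text
clock: 0.9
eef_pos: [0.4459, -0.3384, 0.1446]
ee_rot: [0.998, 0.068, -0.001, -0.002]
force: [-0.4, 0.1, -0.8]
finger_gap: 0.0855
gripper_force: 0.0
```

Call:
jog_arm(
  targets=[
    [1,0,0,-3.5,0],
    [1,0,0,-3.5,0],
    [1,0,0,-3.5,0],
    [1,0,0,-2,0],
    [1,0,0,-1.3,0],
    [1,0,0,0,0],
    [1,0,0,0,0],
  ],
)

```text
clock: 1.6
eef_pos: [0.4425, -0.3427, 0.01]
ee_rot: [0.998, 0.064, 0.0, 0.0]
force: [-0.1, 0.3, -0.0]
finger_gap: 0.0852
gripper_force: 0.0
```

Call:
jog_arm(
  targets=[
    [1,0,0,-0.4,0],
    [0,0,0,0,0],
    [0,0,0,0,0],
    [0,0,0,0,0],
    [0,0,0,0,0],
    [0,0,0,0,0],
    [0,0,0,0,0],
    [0,0,0,0,0],
  ],
)

```text
clock: 2.4
eef_pos: [0.4429, -0.3425, 0.006]
ee_rot: [0.998, 0.064, 0.001, 0.001]
force: [-0.2, 0.7, 5.3]
finger_gap: 0.0285
gripper_force: 60.5
```

Call:
jog_arm(
  targets=[
    [0,0,0,2,0],
    [0,0,0,4,0],
    [0,0.6,3,3.4,8.1],
    [0,0.9,4,0,8.1],
    [0,0.9,4,0,8.1],
    [0,0.9,4,0,8.1],
    [0,0.9,4,0,8.1],
    [0,0.9,4,0,8.1],
  ],
)

```text
clock: 3.2
eef_pos: [0.4926, -0.1103, 0.0986]
ee_rot: [0.882, 0.472, -0.001, -0.001]
force: [1.2, -0.7, -2.0]
finger_gap: 0.0283
gripper_force: 59.8
```

Call:
jog_arm(
  targets=[
    [0,0.9,3.6,0,8.1],
    [0,0,0,0,8.1],
    [0,0,0,0,8.1],
    [0,0,0,0,0],
    [0,0,0,0,0],
  ],
)

```text
clock: 3.7
eef_pos: [0.5017, -0.076, 0.0987]
ee_rot: [0.765, 0.644, -0.0, -0.001]
force: [-0.1, -0.8, -1.8]
finger_gap: 0.0282
gripper_force: 59.8
```

Run:
```python
from meas import *
a=grab_frame("top");b=grab_frame("side");np.savez("top2.npz",**a)
o=get_obs();print(o["eef_pos"],o["ee_rot"],o["force"],o["finger_gap"],o["qpos"])
r=lambda f,x,y:cv2.resize(f["img"][y:y+120,x:x+130,::-1],None,fx=3,fy=3)
cv2.imwrite("pics/c2.png",np.hstack([r(a,300,170),r(b,290,120)]))
```

```text
[ 0.50193077 -0.07634572  0.09894773] [ 7.65296337e-01  6.43677979e-01 -2.67973898e-04 -3.22509494e-04] [ 0.80103407 -0.06070058 -1.31195102] 0.028347893655260848 [-1.50960745e-01  3.54430998e-01 -2.00701138e-01  1.01650250e+00
  2.28404926e-05  1.59204263e+00]
```

View pics/c2.png

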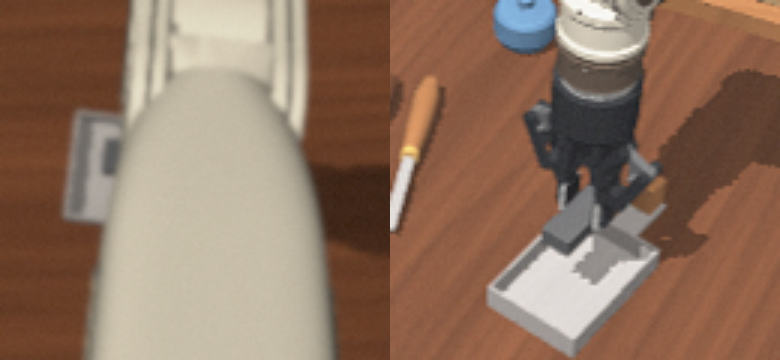

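The crops show the stone held level over the tray, aligned with the tray's length. Lowering it.

Call:
jog_arm(
  targets=[
    [0,0,0,-3,0],
    [0,0,0,-3,0],
    [0,0,0,-1.6,0],
    [0,0,0,-0.7,0],
    [0,0,0,-0.4,0],
    [0,0,0,-0.2,0],
    [0,0,0,0,0],
  ],
)

```text
clock: 4.5
eef_pos: [0.503, -0.0763, 0.0109]
ee_rot: [0.765, 0.645, 0.0, 0.0]
force: [0.5, -0.9, -1.1]
finger_gap: 0.0291
gripper_force: 59.7
```

Call:
jog_arm(
  targets=[
    [0,0,0,-0.1,0],
    [0,0,0,-0.05,0],
    [0,0,0,0,0],
  ],
)

```text
clock: 4.8
eef_pos: [0.5026, -0.0761, 0.0092]
ee_rot: [0.764, 0.645, 0.0, 0.0]
force: [0.0, 0.4, -1.1]
finger_gap: 0.0283
gripper_force: 59.7
```

Call:
jog_arm(
  targets=[
    [0.5,0,0,0,0],
    [0.5,0,0,0,0],
    [0.5,0,0,0,0],
    [0.5,0,0,0,0],
  ],
)

```text
clock: 5.2
eef_pos: [0.5024, -0.0761, 0.0089]
ee_rot: [0.764, 0.645, 0.0, 0.0]
force: [0.7, -0.4, -0.1]
finger_gap: 0.0425
gripper_force: 0.0
```

Call:
jog_arm(
  targets=[
    [0.5,0,0,2,0],
    [0.5,0,0,4.5,0],
    [0.5,0,0,4.5,0],
    [1,-0.4,-3,1,0],
    [1,-0.6,-3.5,0,0],
    [1,-0.6,-3.5,0,0],
    [1,-0.4,-2.2,0,0],
    [1,0,0,0,0],
  ],
)

```text
clock: 6.0
eef_pos: [0.4818, -0.2006, 0.1289]
ee_rot: [0.766, 0.643, -0.0, 0.0]
force: [0.4, 0.0, 0.3]
finger_gap: 0.0849
gripper_force: 0.0
```

Run:
```python
from meas import *
a=grab_frame("top");b=grab_frame("side");np.savez("top3.npz",**a);np.savez("side3.npz",**b)
o=get_obs();print(o["eef_pos"],o["ee_rot"])
r=lambda f,x,y:cv2.resize(f["img"][y:y+120,x:x+130,::-1],None,fx=3,fy=3)
cv2.imwrite("pics/c3.png",np.hstack([r(a,300,170),r(b,300,120)]))
```

```text
[ 0.48206638 -0.19813963  0.1286811 ] [ 7.64829761e-01  6.44232344e-01  1.53114158e-04 -3.15488527e-04]
```

View pics/c3.png

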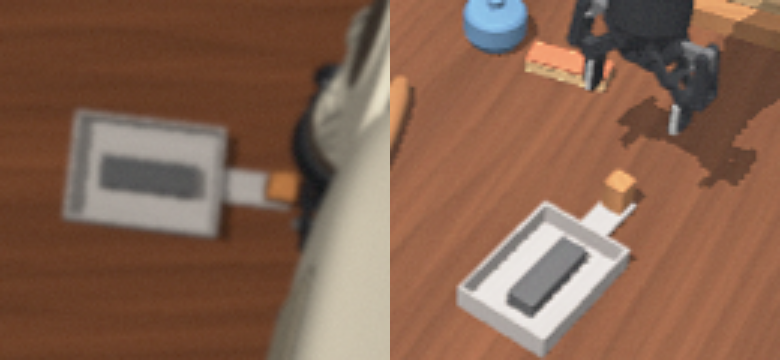

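Run:
```python
from meas import *
f=dict(np.load("top3.npz"));c=np.array([[78,110],[226,127],[218,236],[64,217]])/3+[300,170]-.33
P=plane(f,c,.028);print(P.round(0),P.mean(0).round(1),cv2.minAreaRect(P.astype(np.float32)))
# side knob top face centre
f=dict(np.load("side3.npz"));print(plane(f,np.array([[621-390,182]])/3+[300,120],.046))
H,S,V=chan(f);z=cloud(f);m=np.zeros_like(S);q=z[170:195,365:388].reshape(-1,3);q=q[q[:,2]>.038];print(len(q),q.mean(0),q.min(0),q.max(0))
```

```text
[[ 566.  -14.]
 [ 543. -151.]
 [ 442. -136.]
 [ 466.    4.]] [504.3 -74.6] ((504.4489440917969, -75.03993225097656), (142.10153198242188, 102.06825256347656), 80.31597900390625)
[[ 482.11893861 -194.08326117]]
67 [ 0.4850032  -0.19191151  0.04529223] [ 0.47159529 -0.20748449  0.03825105] [ 0.49791258 -0.17752339  0.05325949]
```

The stone lies in the tray, and the knob is clear at crop pixels (621,185). Now I'll grasp the knob.

Call:
jog_arm(
  targets=[
    [1,0.05,0.1,-4,0],
    [1,0,0,-4,0],
    [1,0,0,-2,0],
    [1,0,0,-1.1,0],
    [1,0,0,0,0],
    [1,0,0,0,0],
  ],
)

```text
clock: 6.7
eef_pos: [0.4838, -0.1968, 0.0186]
ee_rot: [0.764, 0.645, 0.0, 0.001]
force: [0.8, -0.0, 0.4]
finger_gap: 0.0854
gripper_force: 0.0
```

Call:
jog_arm(
  targets=[
    [0,0,0,0,0],
    [0,0,0,0,0],
    [0,0,0,0,0],
    [0,0,0,0,0],
    [0,0,0,0,0],
    [0,0,0,0,0],
    [0,0,0,0,0],
  ],
)

```text
clock: 7.4
eef_pos: [0.4831, -0.1973, 0.0184]
ee_rot: [0.765, 0.645, 0.0, 0.0]
force: [-1.1, -0.2, 5.9]
finger_gap: 0.0229
gripper_force: 61.6
```

Call:
jog_arm(
  targets=[
    [0,0.1,0.6,0.05,0.4],
    [0,0.3,1.2,0,0.7],
    [0,0.35,1.8,0,0.7],
    [0,0.35,1.8,0,0.7],
    [0,0.35,1.8,0,0.7],
    [0,0.35,1.8,0,0.7],
    [0,0.35,1.8,0,0.7],
    [0,0.35,1.8,0,0.7],
  ],
)

```text
clock: 8.2
eef_pos: [0.5081, -0.0704, 0.0185]
ee_rot: [0.734, 0.68, -0.0, 0.001]
force: [0.5, -4.3, 3.1]
finger_gap: 0.0228
gripper_force: 61.3
```

Call:
jog_arm(
  targets=[
    [0,0.35,1.8,0,0.7],
    [0,0.35,1.8,0,0.7],
    [0,0.3,1.7,0,0.7],
    [0,0.2,1.2,0,0],
    [0,0.1,0.5,0,0],
    [0,0,0,0,0],
    [0,0,0,0,0],
  ],
)

```text
clock: 8.9
eef_pos: [0.521, 0.0002, 0.0183]
ee_rot: [0.721, 0.693, 0.001, -0.001]
force: [1.0, 2.8, 2.2]
finger_gap: 0.0232
gripper_force: 61.2
```

Run:
```python
from meas import *
a=grab_frame("top");b=grab_frame("side");np.savez("top4.npz",**a);np.savez("side4.npz",**b)
o=get_obs();print(o["eef_pos"],o["ee_rot"],o["force"],o["wrist_torque"],o["finger_gap"])
r=lambda f,x,y:cv2.resize(f["img"][y:y+150,x:x+130,::-1],None,fx=3,fy=3)
cv2.imwrite("pics/c4.png",np.hstack([r(a,220,150),r(b,240,180)]))
```

```text
[ 5.20873412e-01 -1.21398341e-04  1.82366528e-02] [ 0.72119093  0.69273487  0.00106546 -0.00095371] [1.16833385 3.66183894 2.56439063] [ 0.72662722 -0.24804685  0.0124799 ] 0.022767087540176104
```

View pics/c4.png

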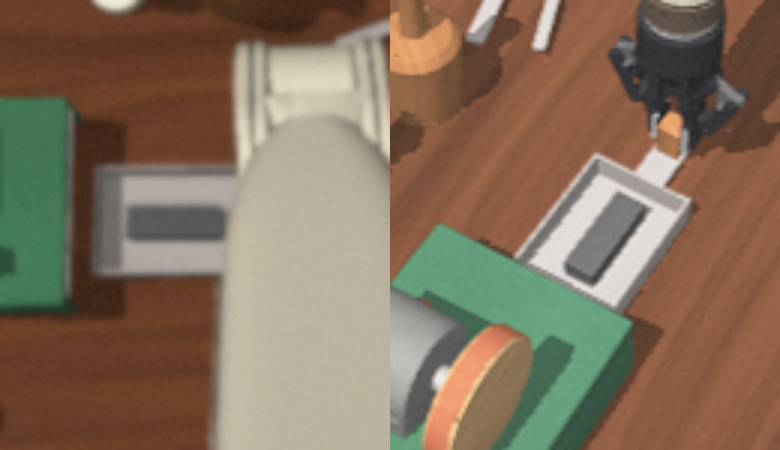

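The crops show the tray square before the mouth: nose edge at about crop x=95, front face at x≈68. A quick subpixel check of the angle and the gap follows.

Run:
```python
from meas import *
f=dict(np.load("top4.npz"));I=f["img"].astype(float)
def edge(ch,rows,lo,hi,sgn):
    out=[]
    for v in rows:
        g=np.gradient(cv2.GaussianBlur(ch,(1,3),0)[v,lo:hi])*sgn;g=np.clip(g,0,None);i=g.argmax();s=slice(max(i-2,0),i+3)
        out.append((lo+(np.arange(len(g))[s]*g[s]).sum()/g[s].sum(),v))
    return np.array(out)
def fit(P):
    vx,vy,x,y=cv2.fitLine(P.astype(np.float32),cv2.DIST_HUBER,0,.01,.01).ravel();a=np.degrees(np.arctan2(vy,vx));return x,y,a
e=edge(I.sum(2),range(210,238),246,257,1);P=plane(f,e,.028);print("nose",fit(P))
grn=I[...,1]-I[...,0]
e=edge(grn,list(range(188,248)),234,248,-1);P=plane(f,e,.075);print("front",fit(P))
def vedge(ch,cols,lo,hi,sgn):
    return edge(ch.T.copy(),cols,lo,hi,sgn)[:,::-1]
print("near",fit(plane(f,vedge(grn,range(222,240),245,262,-1),.075)),"far",fit(plane(f,vedge(grn,range(222,240),175,190,1),.075)))
print("tray far",fit(plane(f,vedge(I.sum(2),range(256,296),200,210,1),.028)),"tray near",fit(plane(f,vedge(I.sum(2),range(256,290),236,248,-1),.028)))
```

```text
nose (np.float32(524.9865), np.float32(197.50795), np.float32(-3.1142547))
front (np.float32(540.45215), np.float32(213.66382), np.float32(-1.6950091))
near (np.float32(439.5345), np.float32(244.64148), np.float32(87.98508)) far (np.float32(635.0518), np.float32(240.65004), np.float32(88.062645))
tray far (np.float32(565.9676), np.float32(123.81771), np.float32(87.86324)) tray near (np.float32(475.1776), np.float32(137.06691), np.float32(88.26599))
```

Call:
jog_arm(
  targets=[
    [0,0,0.5,0,0.3],
    [0,0.05,0.8,0,0],
    [0,0.02,0.8,0,0],
    [0,0.02,0.8,0,0],
    [0,0.03,0.8,0,0],
    [0,0,0,0,0],
  ],
)

```text
clock: 9.6
eef_pos: [0.5221, 0.0368, 0.0184]
ee_rot: [0.719, 0.695, 0.0, -0.0]
force: [0.6, -0.4, 4.3]
finger_gap: 0.0232
gripper_force: 61.4
```

Call:
jog_arm(
  targets=[
    [0,0.02,0.6,0,0],
    [0,0.03,0.8,0,0],
    [0,0.02,0.8,0,0],
    [0,0,0.3,0,0],
    [0,0,0,0,0],
    [0,0,0,0,0],
  ],
)

```text
clock: 10.2
eef_pos: [0.5228, 0.0609, 0.0185]
ee_rot: [0.719, 0.695, 0.0, 0.0]
force: [0.3, -2.2, 5.8]
finger_gap: 0.0229
gripper_force: 61.6
```

Call:
jog_arm(
  targets=[
    [0,0.1,0,0,0],
    [0,0.1,0,0,0],
    [0,0.1,0,0,0],
    [0,0.1,0,0,0],
    [0,0.1,0,0,0],
  ],
)

```text
clock: 10.7
eef_pos: [0.5248, 0.0612, 0.0182]
ee_rot: [0.719, 0.695, -0.002, -0.002]
force: [-7.0, -2.3, 9.7]
finger_gap: 0.023
gripper_force: 62.3
```

Call:
jog_arm(
  targets=[
    [0,0.05,0,0,0],
    [0,0.05,0,0,0],
  ],
)

```text
clock: 10.9
eef_pos: [0.5256, 0.0614, 0.0182]
ee_rot: [0.719, 0.695, -0.002, -0.002]
force: [-7.4, -1.7, 10.5]
finger_gap: 0.0231
gripper_force: 62.3
```

Call:
jog_arm(
  targets=[
    [0,0.05,0,0,0],
    [0,0.05,0,0,0],
  ],
)

```text
clock: 11.1
eef_pos: [0.5265, 0.0616, 0.0181]
ee_rot: [0.719, 0.695, -0.002, -0.003]
force: [-6.3, -1.1, 10.0]
finger_gap: 0.0229
gripper_force: 62.3
```

Call:
jog_arm(
  targets=[
    [0,0.05,0,0,0],
    [0,0.05,0,0,0],
  ],
)

```text
clock: 11.3
eef_pos: [0.5275, 0.0617, 0.0181]
ee_rot: [0.719, 0.695, -0.001, -0.003]
force: [-6.7, -0.4, 11.4]
finger_gap: 0.0231
gripper_force: 62.3
```

Call:
jog_arm(
  targets=[
    [0,0,0,0.05,0],
    [0,0.05,0,0,0],
    [0,0.05,0,0,0],
  ],
)

```text
clock: 11.6
eef_pos: [0.5286, 0.0618, 0.0183]
ee_rot: [0.719, 0.695, -0.001, -0.003]
force: [-5.9, -0.0, 8.2]
finger_gap: 0.0232
gripper_force: 61.8
```

```bash
cat > st.py <<'E'
from meas import *
o=get_obs();x,y=o["ee_rot"][:2];p=o["eef_pos"]*1000
yaw=np.degrees(2*np.arctan2(y,x))-90;h=np.radians(-1.9);M=np.array([536.3,214.5])
n=p[:2]+195*np.array([-np.sin(np.radians(yaw)),np.cos(np.radians(yaw))])-M
R=np.array([[np.cos(h),np.sin(h)],[-np.sin(h),np.cos(h)]])
print("p",p.round(1),"yaw",yaw.round(2),"F",o["force"].round(1),"T",o["wrist_torque"].round(2),"nose in honer",(R@n).round(1),"t",o["clock"])
E
python3 st.py
```

```text
p [528.6  61.8  18.3] yaw -1.91 F [-5.9 -0.   8.2] T [0.29 0.84 0.37] nose in honer [-2.6 42.2] t 11.6
```

Call:
jog_arm(
  targets=[
    [0,0.05,0,0,0],
    [0,0.05,0,0,0],
  ],
)

```text
clock: 11.8
eef_pos: [0.5296, 0.0619, 0.0183]
ee_rot: [0.719, 0.695, -0.001, -0.003]
force: [-5.0, 0.6, 7.7]
finger_gap: 0.0229
gripper_force: 61.8
```

```bash
python3 st.py
```

```text
p [529.6  61.9  18.3] yaw -1.91 F [-5.   0.6  7.7] T [0.29 0.92 0.39] nose in honer [-1.6 42.3] t 11.8
```

Call:
jog_arm(
  targets=[
    [0,0.05,0,0,0],
    [0,0.05,0,0,0],
    [0,0.05,0,0,0],
  ],
)

```text
clock: 12.1
eef_pos: [0.5312, 0.062, 0.0183]
ee_rot: [0.719, 0.695, -0.001, -0.003]
force: [-5.0, 0.1, 8.0]
finger_gap: 0.023
gripper_force: 61.8
```

Call:
jog_arm(
  targets=[
    [0,0.05,0,0,0],
    [0,0.05,0,0,0],
  ],
)

```text
clock: 12.3
eef_pos: [0.5322, 0.062, 0.0183]
ee_rot: [0.719, 0.695, -0.001, -0.003]
force: [-5.5, 0.5, 6.8]
finger_gap: 0.0229
gripper_force: 61.8
```

Call:
jog_arm(
  targets=[
    [0,0.05,0,0,0],
    [0,0.05,0,0,0],
  ],
)

```text
clock: 12.5
eef_pos: [0.5332, 0.0621, 0.0183]
ee_rot: [0.719, 0.695, -0.001, -0.003]
force: [-5.8, 1.3, 6.9]
finger_gap: 0.0228
gripper_force: 61.8
```

Call:
jog_arm(
  targets=[
    [0,0.05,0,0,0],
    [0,0.05,0,0,0],
  ],
)

```text
clock: 12.7
eef_pos: [0.5342, 0.062, 0.0183]
ee_rot: [0.719, 0.695, -0.001, -0.003]
force: [-6.3, -0.3, 7.7]
finger_gap: 0.0232
gripper_force: 61.8
```

```bash
python3 st.py
```

```text
p [534.2  62.   18.3] yaw -1.9 F [-6.3 -0.3  7.7] T [0.34 0.9  0.36] nose in honer [ 2.9 42.5] t 12.7
```

Call:
jog_arm(
  targets=[
    [0,0.05,0,0,0],
    [0,0.05,0,0,0],
  ],
)

```text
clock: 12.9
eef_pos: [0.5352, 0.062, 0.0183]
ee_rot: [0.719, 0.695, -0.001, -0.003]
force: [-6.0, 0.5, 8.3]
finger_gap: 0.0229
gripper_force: 61.8
```

Call:
jog_arm(
  targets=[
    [0,0.05,0,0,0],
    [0,0.05,0,0,0],
  ],
)

```text
clock: 13.1
eef_pos: [0.5362, 0.0621, 0.0183]
ee_rot: [0.719, 0.695, -0.001, -0.003]
force: [-5.8, 0.4, 7.8]
finger_gap: 0.0232
gripper_force: 61.8
```

Call:
jog_arm(
  targets=[
    [0,0.05,0,0,0],
    [0,0.05,0,0,0],
  ],
)

```text
clock: 13.3
eef_pos: [0.5371, 0.0621, 0.0183]
ee_rot: [0.719, 0.695, -0.001, -0.003]
force: [-5.5, -0.3, 7.8]
finger_gap: 0.0229
gripper_force: 61.8
```

```bash
python3 st.py
```

```text
p [537.1  62.1  18.3] yaw -1.9 F [-5.5 -0.3  7.8] T [0.38 0.88 0.36] nose in honer [ 5.9 42.7] t 13.3
```

Call:
jog_arm(
  targets=[
    [0,0.05,0,0,0],
    [0,0.05,0,0,0],
  ],
)

```text
clock: 13.5
eef_pos: [0.5382, 0.062, 0.0183]
ee_rot: [0.719, 0.695, -0.001, -0.003]
force: [-6.0, 0.1, 8.2]
finger_gap: 0.0231
gripper_force: 61.8
```

Call:
jog_arm(
  targets=[
    [0,0.05,0,0,0],
    [0,0.05,0,0,0],
  ],
)

```text
clock: 13.7
eef_pos: [0.5392, 0.0621, 0.0183]
ee_rot: [0.719, 0.695, -0.001, -0.003]
force: [-5.2, 0.4, 6.8]
finger_gap: 0.023
gripper_force: 61.8
```

```bash
python3 st.py
```

```text
p [539.2  62.1  18.3] yaw -1.9 F [-5.2  0.4  6.8] T [0.42 0.86 0.38] nose in honer [ 7.9 42.7] t 13.7
```

Call:
jog_arm(
  targets=[
    [0,0.05,0,0,0],
    [0,0.05,0,0,0],
  ],
)

```text
clock: 13.9
eef_pos: [0.5402, 0.0621, 0.0183]
ee_rot: [0.719, 0.695, -0.001, -0.003]
force: [-5.7, 0.3, 5.7]
finger_gap: 0.023
gripper_force: 61.8
```

Call:
jog_arm(
  targets=[
    [0,0.05,0,0,0],
    [0,0.05,0,0,0],
  ],
)

```text
clock: 14.1
eef_pos: [0.5412, 0.0621, 0.0182]
ee_rot: [0.719, 0.695, -0.001, -0.003]
force: [-5.3, 1.0, 7.5]
finger_gap: 0.0228
gripper_force: 61.8
```

```bash
python3 st.py
```

```text
p [541.2  62.1  18.2] yaw -1.9 F [-5.3  1.   7.5] T [0.35 0.78 0.35] nose in honer [ 9.9 42.8] t 14.1
```

Call:
jog_arm(
  targets=[
    [0,0.05,0,0,0],
    [0,0.05,0,0,0],
  ],
)

```text
clock: 14.3
eef_pos: [0.5422, 0.0621, 0.0183]
ee_rot: [0.719, 0.695, -0.001, -0.003]
force: [-5.5, 0.9, 6.8]
finger_gap: 0.023
gripper_force: 61.8
```

Call:
jog_arm(
  targets=[
    [0,0.05,0,0,0],
    [0,0.05,0,0,0],
  ],
)

```text
clock: 14.5
eef_pos: [0.5432, 0.0621, 0.0183]
ee_rot: [0.719, 0.695, -0.001, -0.003]
force: [-5.5, 0.5, 7.4]
finger_gap: 0.0231
gripper_force: 61.8
```

```bash
python3 st.py
```

```text
p [543.2  62.1  18.3] yaw -1.9 F [-5.5  0.5  7.4] T [0.31 0.88 0.35] nose in honer [11.9 42.9] t 14.5
```

Call:
jog_arm(
  targets=[
    [0,0.05,0,0,0],
    [0,0.05,0,0,0],
  ],
)

```text
clock: 14.7
eef_pos: [0.5442, 0.0621, 0.0183]
ee_rot: [0.719, 0.695, -0.001, -0.003]
force: [-4.9, 0.2, 6.5]
finger_gap: 0.023
gripper_force: 61.8
```

Call:
jog_arm(
  targets=[
    [0,0.05,0,0,0],
    [0,0.05,0,0,0],
  ],
)

```text
clock: 14.9
eef_pos: [0.5452, 0.0621, 0.0183]
ee_rot: [0.719, 0.695, -0.001, -0.003]
force: [-5.3, -0.2, 8.0]
finger_gap: 0.0234
gripper_force: 61.8
```

```bash
python3 st.py
```

```text
p [545.2  62.1  18.3] yaw -1.9 F [-5.3 -0.2  8. ] T [0.33 0.86 0.38] nose in honer [14.  42.9] t 14.9
```

Call:
jog_arm(
  targets=[
    [0,0.05,0,0,0],
    [0,0.05,0,0,0],
  ],
)

```text
clock: 15.1
eef_pos: [0.5462, 0.062, 0.0183]
ee_rot: [0.719, 0.695, -0.001, -0.003]
force: [-5.8, 0.3, 6.2]
finger_gap: 0.0233
gripper_force: 61.8
```

Call:
jog_arm(
  targets=[
    [0,0.05,0,0,0],
    [0,0.05,0,0,0],
  ],
)

```text
clock: 15.3
eef_pos: [0.5472, 0.0621, 0.0183]
ee_rot: [0.719, 0.695, -0.001, -0.003]
force: [-5.9, 0.4, 5.7]
finger_gap: 0.0233
gripper_force: 61.8
```

```bash
python3 st.py
```

```text
p [547.2  62.1  18.3] yaw -1.9 F [-5.9  0.4  5.7] T [0.34 0.85 0.34] nose in honer [15.9 43. ] t 15.3
```

Call:
jog_arm(
  targets=[
    [0,0.05,0,0,0],
    [0,0.05,0,0,0],
  ],
)

```text
clock: 15.5
eef_pos: [0.5482, 0.0621, 0.0183]
ee_rot: [0.719, 0.695, -0.001, -0.003]
force: [-5.4, 0.2, 7.0]
finger_gap: 0.0226
gripper_force: 61.8
```

Call:
jog_arm(
  targets=[
    [0,0.05,0,0,0],
    [0,0.05,0,0,0],
  ],
)

```text
clock: 15.7
eef_pos: [0.5492, 0.0621, 0.0183]
ee_rot: [0.719, 0.695, -0.001, -0.003]
force: [-5.1, 0.4, 7.5]
finger_gap: 0.023
gripper_force: 61.8
```

```bash
python3 st.py
```

```text
p [549.2  62.1  18.3] yaw -1.91 F [-5.1  0.4  7.5] T [0.34 0.88 0.37] nose in honer [18.  43.1] t 15.7
```

Call:
jog_arm(
  targets=[
    [0,0.05,0,0,0],
    [0,0.05,0,0,0],
  ],
)

```text
clock: 15.9
eef_pos: [0.5502, 0.0621, 0.0183]
ee_rot: [0.719, 0.695, -0.001, -0.003]
force: [-5.8, 0.0, 8.0]
finger_gap: 0.0234
gripper_force: 61.9
```

```bash
python3 st.py
python3 - <<'E'
from meas import *
a=grab_frame("top");b=grab_frame("side");np.savez("top5.npz",**a);np.savez("side5.npz",**b)
r=lambda f,x,y:cv2.resize(f["img"][y:y+150,x:x+130,::-1],None,fx=3,fy=3,interpolation=cv2.INTER_CUBIC)
cv2.imwrite("pics/c5.png",np.hstack([r(a,220,150),r(b,240,180)]))
E
```

```text
p [550.2  62.1  18.3] yaw -1.9 F [-5.8  0.   8. ] T [0.32 0.98 0.49] nose in honer [18.9 43.1] t 15.9
```

View pics/c5.png

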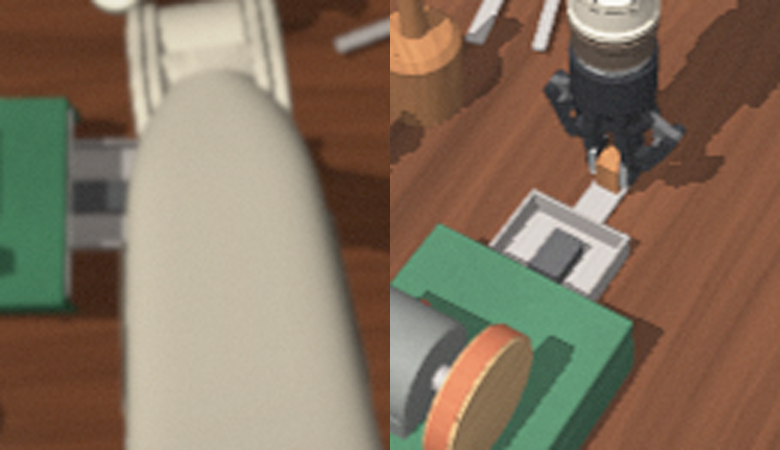

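The crops show the tray's nose inside the mouth and the tray still square to it. The wrist moment is starting to rise, so I'll continue finely.

Call:
jog_arm(
  targets=[
    [0,0.03,0,0,0],
    [0,0.03,0,0,0],
  ],
)

```text
clock: 16.2
eef_pos: [0.5502, 0.062, 0.0183]
ee_rot: [0.719, 0.695, -0.002, -0.003]
force: [-6.9, 0.3, 9.6]
finger_gap: 0.023
gripper_force: 62.0
```

```bash
python3 st.py
```

```text
p [550.2  62.   18.3] yaw -1.89 F [-6.9  0.3  9.6] T [0.3 1.2 0.5] nose in honer [19.  43.1] t 16.2
```

Call:
jog_arm(
  targets=[
    [0,0.03,0,0,0],
    [0,0.03,0,0,0],
  ],
)

```text
clock: 16.4
eef_pos: [0.5506, 0.0619, 0.0182]
ee_rot: [0.719, 0.695, -0.002, -0.003]
force: [-8.6, -0.2, 10.1]
finger_gap: 0.0228
gripper_force: 62.2
```

```bash
python3 st.py
```

```text
p [550.6  61.9  18.2] yaw -1.87 F [-8.6 -0.2 10.1] T [0.31 1.27 0.58] nose in honer [19.2 43. ] t 16.4
```

Call:
jog_arm(
  targets=[
    [0,0.03,0,0,0],
    [0,0.03,0,0,0],
    [0,0,0,0,0],
  ],
)

```text
clock: 16.7
eef_pos: [0.5508, 0.0619, 0.0182]
ee_rot: [0.718, 0.696, -0.002, -0.003]
force: [-8.7, -1.3, 10.7]
finger_gap: 0.0226
gripper_force: 62.3
```

```bash
python3 st.py
```

```text
p [550.8  61.9  18.2] yaw -1.85 F [-8.7 -1.3 10.7] T [0.29 1.28 0.7 ] nose in honer [19.4 43. ] t 16.7
```

Call:
jog_arm(
  targets=[
    [0,-0.02,0.2,0,0],
    [0,0.01,0.3,0,0],
    [0,0.01,0.4,0,0],
    [0,0.01,0.4,0,0],
  ],
)

```text
clock: 17.1
eef_pos: [0.5515, 0.0707, 0.0185]
ee_rot: [0.719, 0.695, -0.005, 0.0]
force: [-8.0, -10.6, 10.8]
finger_gap: 0.023
gripper_force: 62.6
```

```bash
python3 st.py
```

```text
p [551.5  70.7  18.5] yaw -2.0 F [ -8.  -10.6  10.8] T [-2.05  0.99  0.78] nose in honer [20.4 51.8] t 17.1
```

Call:
jog_arm(
  targets=[
    [0,-0.04,0.1,0.04,0],
    [0,0,0.3,0,0],
    [0,0.01,0.4,0,0],
    [0,0.02,0.4,0,0],
  ],
)

```text
clock: 17.5
eef_pos: [0.5517, 0.0833, 0.0185]
ee_rot: [0.719, 0.695, -0.004, -0.0]
force: [-6.1, -9.9, 8.3]
finger_gap: 0.0233
gripper_force: 62.2
```

```bash
python3 st.py
```

```text
p [551.7  83.3  18.5] yaw -2.0 F [-6.1 -9.9  8.3] T [-1.74  0.77  0.74] nose in honer [20.1 64.4] t 17.5
```

Call:
jog_arm(
  targets=[
    [0,0,0.2,0.02,0],
    [0,0.01,0.2,0,0],
    [0,0.01,0.2,0,0],
  ],
)

```text
clock: 17.8
eef_pos: [0.5518, 0.0894, 0.0185]
ee_rot: [0.719, 0.695, -0.004, -0.0]
force: [-4.8, -9.0, 6.9]
finger_gap: 0.0229
gripper_force: 62.0
```

Call:
jog_arm(
  targets=[
    [0,0,0.2,0,0],
    [0,0.01,0.2,0,0],
  ],
)

```text
clock: 18.0
eef_pos: [0.5519, 0.0934, 0.0185]
ee_rot: [0.719, 0.695, -0.004, -0.0]
force: [-5.5, -8.3, 7.2]
finger_gap: 0.0232
gripper_force: 62.0
```

```bash
python3 st.py
```

```text
p [551.9  93.4  18.5] yaw -1.99 F [-5.5 -8.3  7.2] T [-1.61  0.75  0.69] nose in honer [19.9 74.5] t 18.0
```

Call:
jog_arm(
  targets=[
    [0,0,0.3,0,0],
    [0,0.01,0.3,0,0],
    [0,0.01,0.3,0,0],
  ],
)

```text
clock: 18.3
eef_pos: [0.5521, 0.1024, 0.0185]
ee_rot: [0.719, 0.695, -0.004, -0.0]
force: [-6.3, -8.5, 7.8]
finger_gap: 0.0229
gripper_force: 62.0
```

Call:
jog_arm(
  targets=[
    [0,0.01,0.3,0,0],
    [0,0.01,0.3,0,0],
    [0,0.01,0.3,0,0],
  ],
)

```text
clock: 18.6
eef_pos: [0.5524, 0.1113, 0.0185]
ee_rot: [0.719, 0.695, -0.004, -0.0]
force: [-6.1, -8.9, 8.3]
finger_gap: 0.0234
gripper_force: 62.1
```

```bash
python3 st.py
```

```text
p [552.4 111.3  18.5] yaw -1.99 F [-6.1 -8.9  8.3] T [-1.6   0.76  0.72] nose in honer [19.8 92.4] t 18.6
```

Call:
jog_arm(
  targets=[
    [0,0,0.3,0,0.1],
    [0,0.01,0.3,0,0.1],
    [0,0,0.3,0,0.1],
  ],
)

```text
clock: 18.9
eef_pos: [0.5527, 0.1204, 0.0185]
ee_rot: [0.718, 0.696, -0.004, -0.0]
force: [-5.5, -8.4, 7.0]
finger_gap: 0.0229
gripper_force: 61.8
```

Call:
jog_arm(
  targets=[
    [0,0.01,0.3,0,0],
    [0,0.01,0.3,0,0],
    [0,0.01,0.3,0,0],
    [0,0,0.3,0,0],
  ],
)

```text
clock: 19.3
eef_pos: [0.553, 0.1323, 0.0185]
ee_rot: [0.718, 0.696, -0.004, -0.0]
force: [-5.7, -8.3, 7.2]
finger_gap: 0.023
gripper_force: 61.9
```

```bash
python3 st.py
```

```text
p [553.  132.3  18.5] yaw -1.75 F [-5.7 -8.3  7.2] T [-1.54  0.6   0.34] nose in honer [ 18.9 113.4] t 19.3
```

Call:
jog_arm(
  targets=[
    [0,0.01,0.3,0,0],
    [0,0.01,0.3,0,0],
    [0,0,0.3,0,0],
    [0,0.01,0.3,0,0],
    [0,0.01,0.3,0,0],
    [0,0,0.2,0,0],
  ],
)

```text
clock: 19.9
eef_pos: [0.5534, 0.1493, 0.0185]
ee_rot: [0.718, 0.696, -0.004, -0.0]
force: [-5.8, -9.2, 7.8]
finger_gap: 0.023
gripper_force: 61.9
```

Call:
jog_arm(
  targets=[
    [0,0.01,0.15,0,0],
    [0,0,0.15,0,0],
    [0,0.01,0.15,0,0],
  ],
)

```text
clock: 20.2
eef_pos: [0.5535, 0.1535, 0.0185]
ee_rot: [0.718, 0.696, -0.004, -0.0]
force: [-5.5, -8.6, 7.5]
finger_gap: 0.0229
gripper_force: 61.9
```

```bash
python3 st.py
```

```text
p [553.5 153.5  18.5] yaw -1.75 F [-5.5 -8.6  7.5] T [-1.6   0.69  0.38] nose in honer [ 18.7 134.6] t 20.2
```

Call:
jog_arm(
  targets=[
    [0,0,0.1,0,0],
    [0,0.01,0.1,0,0],
  ],
)

```text
clock: 20.4
eef_pos: [0.5535, 0.1555, 0.0185]
ee_rot: [0.718, 0.696, -0.004, -0.0]
force: [-6.6, -9.5, 8.5]
finger_gap: 0.0233
gripper_force: 62.0
```

Call:
jog_arm(
  targets=[
    [0,0,0.1,0,0],
    [0,0,0.1,0,0],
  ],
)

```text
clock: 20.6
eef_pos: [0.5536, 0.1575, 0.0185]
ee_rot: [0.718, 0.696, -0.004, -0.0]
force: [-5.7, -9.2, 8.1]
finger_gap: 0.0227
gripper_force: 62.0
```

```bash
python3 st.py
```

```text
p [553.6 157.5  18.5] yaw -1.75 F [-5.7 -9.2  8.1] T [-1.58  0.7   0.35] nose in honer [ 18.6 138.6] t 20.6
```

Call:
jog_arm(
  targets=[
    [0,0,0.1,0,0],
    [0,0.01,0.1,0,0],
  ],
)

```text
clock: 20.8
eef_pos: [0.5536, 0.1582, 0.0185]
ee_rot: [0.718, 0.696, -0.005, 0.001]
force: [-6.0, -14.1, 9.3]
finger_gap: 0.0233
gripper_force: 62.2
```

Call:
jog_arm(
  targets=[
    [0,0,0.1,0,0],
  ],
)

```text
clock: 20.9
eef_pos: [0.5536, 0.159, 0.0185]
ee_rot: [0.718, 0.696, -0.005, 0.001]
force: [-6.3, -13.0, 8.6]
finger_gap: 0.0233
gripper_force: 62.2
```

Call:
jog_arm(
  targets=[
    [0,0,0.1,0,0],
  ],
)

```text
clock: 21.0
eef_pos: [0.5536, 0.16, 0.0185]
ee_rot: [0.718, 0.696, -0.005, 0.001]
force: [-6.7, -13.0, 8.9]
finger_gap: 0.0229
gripper_force: 62.2
```

```bash
python3 st.py
```

```text
p [553.6 160.   18.5] yaw -1.79 F [ -6.7 -13.    8.9] T [-2.28  0.69  0.44] nose in honer [ 18.8 141.1] t 21.0
```

Call:
jog_arm(
  targets=[
    [0,0,0.1,0,0],
    [0,0,0.1,0,0],
    [0,-0.05,-0.05,0,0],
    [0,-0.04,-0.05,0.03,0],
    [0,0,0,0,0],
  ],
)

```text
clock: 21.5
eef_pos: [0.5536, 0.1623, 0.0186]
ee_rot: [0.718, 0.696, -0.004, 0.0]
force: [-3.3, -9.6, 4.6]
finger_gap: 0.0233
gripper_force: 61.6
```

```bash
python3 st.py
```

```text
p [553.6 162.3  18.6] yaw -1.77 F [-3.3 -9.6  4.6] T [-1.66  0.27  0.32] nose in honer [ 18.6 143.4] t 21.5
```

Call:
jog_arm(
  targets=[
    [0,-0.03,-0.1,0,0],
    [0,0,-0.1,0,0],
    [0,0,0,0,0],
  ],
)

```text
clock: 21.8
eef_pos: [0.5537, 0.1624, 0.0186]
ee_rot: [0.718, 0.696, -0.002, -0.001]
force: [-3.9, -4.7, 1.2]
finger_gap: 0.0229
gripper_force: 61.1
```

```bash
python3 st.py
```

```text
p [553.7 162.4  18.6] yaw -1.71 F [-3.9 -4.7  1.2] T [-0.99  0.51  0.25] nose in honer [ 18.5 143.5] t 21.8
```

Call:
jog_arm(
  targets=[
    [0,-0.03,-0.1,0,0],
    [0,0,-0.05,0,0],
    [0.5,0,0,0,0],
    [1,0,0,0,0],
    [1,0,0,0,0],
    [1,0,0,0,0],
    [1,0,0,0,0],
  ],
)

```text
clock: 22.5
eef_pos: [0.5559, 0.1621, 0.02]
ee_rot: [0.718, 0.696, 0.0, 0.0]
force: [-0.1, 0.4, -0.7]
finger_gap: 0.0853
gripper_force: 0.0
```

Call:
jog_arm(
  targets=[
    [1,0,0,1,0],
    [1,0,0,3,0],
    [1,0,0,4,0],
    [1,0,-2,4,0],
    [1,-1,-4,2,0],
    [1,-2,-4.5,0,0],
    [1,-2,-4.5,0,0],
    [1,-2,-4.5,0,0],
  ],
)

```text
clock: 23.3
eef_pos: [0.485, -0.0345, 0.161]
ee_rot: [0.717, 0.697, 0.001, 0.001]
force: [1.0, -1.1, -0.5]
finger_gap: 0.0853
gripper_force: 0.0
```

Call:
jog_arm(
  targets=[
    [1,-2,-4.5,0,0],
    [1,-2,-4.5,0,0],
    [1,-2,-4.5,0,0],
    [1,0,0,0,0],
    [1,0,0,0,0],
  ],
)

```text
clock: 23.8
eef_pos: [0.4253, -0.1692, 0.1605]
ee_rot: [0.719, 0.695, 0.001, 0.0]
force: [0.4, 0.3, -0.1]
finger_gap: 0.0856
gripper_force: 0.0
```

Run:
```python
from meas import *
a=grab_frame("top");b=grab_frame("side")
o=get_obs();print(o["eef_pos"],o["force"],o["joint_velocities"].round(3))
P=cloud(b);q=P.reshape(-1,3);q=q[(q[:,0]>.5)&(q[:,0]<.6)&(q[:,1]>.13)&(q[:,1]<.2)&(q[:,2]>.035)&(q[:,2]<.06)];print("knob",len(q),q.mean(0))
r=lambda f,x,y:cv2.resize(f["img"][y:y+150,x:x+130,::-1],None,fx=3,fy=3,interpolation=cv2.INTER_CUBIC)
cv2.imwrite("pics/c6.png",np.hstack([r(a,170,150),r(b,220,200)]))
```

```text
[ 0.42604061 -0.16747255  0.16020279] [0.31341785 0.4689848  0.49376026] [ 0.027  0.006 -0.001 -0.    -0.001 -0.002]
knob 98 [0.5516144  0.1663765  0.04503736]
```

View pics/c6.png

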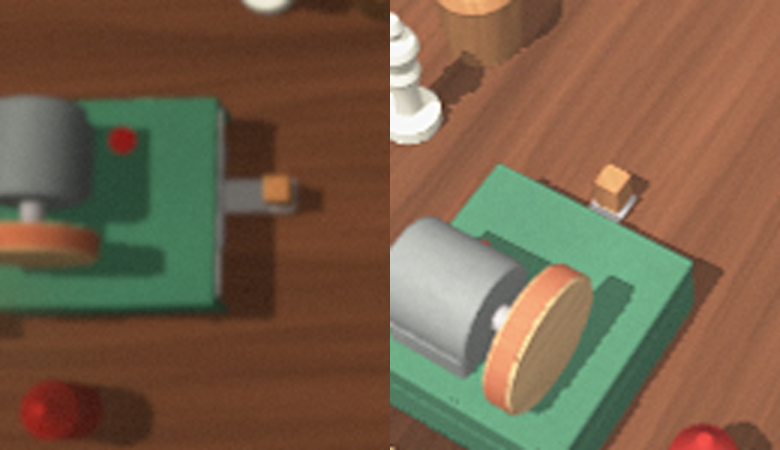

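The pictures show the tray home: only the tongue and knob stick out (crop pixel (276,190)), the hand is clear, and the neighbours in view stand undisturbed. Handing the job in.

```bash
python3 -c "
from workcell import *
print(job_done())"
```

```text
the job is handed in; nothing more can be done
None
```

The oilstone is in the tray, and the tray is home along the far guide (by my estimate 3–4 mm past level, within the 11 mm allowed), let go with the arm clear; the job is handed in, and no verdict was returned.

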